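# Shim the leaning instrument table level

### The arm

A 6-joint arm with a two-finger parallel gripper is mounted at the origin on a cart in front of the work surface, level with it; the furniture and walls round the work are solid. World frame = base frame: x ahead of the robot, y to its left, z up, the work surface at z = 0. Lengths are in m, angles in degrees, forces in N, time in s.
With the tool pointing down it reaches from about 0.35 to 0.875 m from the base axis. Payload 4.2 kg.
Tool frame: the origin (TCP) lies midway between the tips of the shut fingers; the grasp point (between the pads) lies 19 mm behind it; z points along the fingers, y is the direction in which the jaws open and shut (so a half turn about z gives the same grasp; the last joint's range is limited). The gripper opens to 87 mm and grips with 3 to 60 N. Pads are 19 mm wide; open, the fingers measure 117 mm over their backs; the gripper's body (75 mm by 190 mm) begins 51 mm behind the grasp point.
Start: joints at [14.817, 22.042, 0.453, 0, -68.411, -14.817], TCP at [0.625, 0, 0.223] pointing down, gripper open.
Joint ranges: [-179.83, 179.83], [-69.29, 118.12], [-61.27, 80.66], [-181.25, 117.63], [-171.15, -9.14], [-177.46, 177.46]. Speed limits (degrees/s): [159.86, 159.86, 180, 180, 180, 180].

### API

Orientations are given as a 3x3 rotation matrix whose columns are the frame's x, y, z axes.
In Python, from station import sense, capture, get_calibration, finish_job, spot_in, spot_point gives the robot as it stands.
- The arm moves only by the shell command python3 -m inch 'ROWS'. ROWS is JSON, a list of rows, each an object with "fingers": the finger opening in cm, from 0 to 8.7; "delta_pos": the shift along the tool's x, y, z in cm, a list of three; "spin": the turn about the tool's z in degrees. In form: [{"fingers": fingers, "delta_pos": [dx, dy, dz], "spin": spin}, ...]. A call has 1 to 20 rows; each row is the pose to reach, as a shift and turn from the pose commanded when the call began, along the tool's axes at that moment; what a row does not reach only later rows make up. A row lasts 1/10 s, in which the tool goes at most 50 mm and 8.59 degrees, less where a joint would pass 70% of its speed; a pose out of reach is approached as far as the arm can. A call with a gripper value outside its range is refused whole. The fingers move at their own pace and stop on an object; the grip force is fixed at half the most. Time passes only in rows, so rows that repeat a pose let the fingers close. It gives the time, the measured TCP pose, the force and the opening at its end, in the units of the state.
- sense(): the state, without advancing time (a new reading comes with each control period).
- capture(name): name is "scene" or "side" or "wrist"; returns the picture (400x640x3 uint8, red, green, blue); there is no depth.
- get_calibration(name): a dict with "K" (3x3 intrinsics, pixels), "dist" ([k1, k2, p1, p2, k3] as OpenCV has them; the pictures are not rectified), "T" (4x4, takes a point from camera to world coordinates). Camera axes: x right, y up, looking along -z (the intrinsics and any distortion apply to the point x, -y, -z); pixel columns grow to the right and rows downward; lengths in m; the calibration is good to about 2 mm. A picture is of the moment at which its call begins: read the wrist's pose just before it. get_calibration takes no time and is no camera call; for the wrist camera it gives the pose at the moment of the call.
- finish_job(): hands the job in, once; it reports no verdict.
Trained networks look in the newest picture that a camera, given by its name, has taken for a name from the list of things; names that differ only in an ending like _2 or _b are one class to them, and where a whole thing is asked for, a point or a joint stands for the part that bears it (a point fixed in the world has none). Each returns a list of dicts, best first, with "conf" (0 to 1); they miss things now and then, are a little off and sometimes report something else, mostly with a low value. They report only what shows in the picture. A call takes as long as a camera call. They do not tell look-alikes from the thing itself.
- spot_in(camera, target): "extent" ([left, top, right, bottom] as shares, 0 to 1, of the picture: columns of its width, rows of its height, round what is visible of it).
- spot_point(camera, target): "location" ([column, row] as shares, 0 to 1, of the picture: columns of its width, rows of its height: a listed point, or the origin of a listed thing).
The state is a dict: "time_s": time; "joints": joint angles; "joint_velocities": joint speeds; "effort": joint torques, N m; "tcp_pos": TCP position; "ee_rot": TCP orientation; "wrist_force": force on the tool from outside, world axes, zero at the start; "moment": the same for the moment, N m; "gripper_width": opening from 0.0 (shut) to 1.0 (fully open).
Only numpy, scipy, OpenCV 4.12 (cv2) and the standard library are available. Lean on these libraries where they do the work, as an engineer would, in place of code of your own. Each camera call takes 0.05 s, during which the arm holds its last target.

### The job

The little tilting table leans to one side under its load. Take the wooden wedge by its block, keep it flat on the desk and push it, thin end first, under the front edge of the sunken end until that end lifts off its rest and the table top just comes level, never tipping the other way. Finish still gripping the wedge there, with the wedge alone carrying that end; keep the robot off the table and its load, and leave the mug, ear cup and tape where they are.

Things in the scene. Friction and masses are not known exactly. Their poses are not given: they have to be found in the camera images.
- table (a joint): Tilt of the table about its middle pivot, rad; the pivot runs front to back (along x of point left_slot) and turns almost freely. 0 = level; +0.1 = left end up, right end fully down on its rest; -0.1 = right end up, left end fully down. The low end presses on the wedge with 1.5 to 6 N.
- table_mid (a point): Centre of the tilting table's underside, on the pivot line, 13 mm above the desk. The table is a bare aluminium plate, 80 mm front to back, 130 mm wide, 8 mm thick. Level, its underside is 13 mm above the desk all over; at rest the outer edge of the low end is about 6 mm above the desk. x points to its back, y to its left.
- left_slot (a point): Point on the desk straight below the table's front lower edge, 40 mm left of the pivot: the wedge goes in here when the left end is low. x points under the table, square to the front edge (the way to push), y to the table's left, z up. The way under the table is free for 60 mm from the front edge, outside the 26 mm wide middle foot; a steel rail lies behind. Does not move.
- right_slot (a point): The same point for the right end, 40 mm right of the pivot, same axes. Beside the way in, a keyboard up to 25 mm high lies on the left and the desk ends on the right; carry the wedge over the keyboard.
- wedge_grip (a point): Grip point of the loose plain wooden wedge (70 g): on the axis of its upright block, 52 mm above its flat underside. Block 34 mm long (x), 24 wide (y), 70 high; take it across the 24 mm. x points to the thin end: the ramp starts 17 mm ahead of this point, 22 mm thick, and falls evenly to 2.5 mm at the tip, 87 mm ahead; 24 mm wide; 13 mm thick 49 mm ahead. z is up.
- step_box_centre (a point): Centre of the grey die-cast box (body 76 x 52 x 40 mm, with a round connector at each end; heavy, about 0.4 kg) that stands loose on one end of the table, about 33 mm from the pivot. x, y and z as the table's.
- heat_sink_centre (a point): Centre of the small finned aluminium heat sink (32 x 40 x 24 mm, 45 g) that stands loose on the other end of the table.
- mug: White mug, 92 mm across and 95 mm high, with a handle; stands upright behind the table, not to be disturbed. Origin at the underside.
- ear_cup: Round shallow headset ear cup, 106 x 83 mm, 37 mm high, behind the table; not to be disturbed. Origin at the underside.
- tape: Roll of black tape lying flat, 63 mm across, 18 mm high, in front of the table, nearer the robot; not to be disturbed. Origin at the underside.
There are look-alikes about, which are no part of the job. Leave any green look-alike of the part that bears wedge_grip alone.

How it is judged (in metres and radians):
At the end, for the whole second after the job is handed in: Table level within 0.03 rad (1.7 degrees), its sunken end carried by the wedge (over 0.4 N); wedge still gripped (over 1 N), at rest, flat on the desk (grip point below 58 mm, tilt under 0.12 rad); robot touching neither table nor load (value of joint table between -0.03 and 0.03 rad and contact force between wedge and table above 0.4 N and contact force between the fingers and wedge above 1 N and height (world z) of wedge_grip below 0.058 m and angle between wedge_grip's own z axis and vertical below 0.12 rad and linear speed of wedge below 0.01 m/s and contact force between each of the fingers, the arm and table below 0.3 N and contact force between each of the fingers, the arm and step_box below 0.3 N and contact force between each of the fingers, the arm and heat_sink below 0.3 N); the arm keeps its last pose, push and grip.
It fails at once if the sunken end is raised past level (more than 0.055 rad), tipping the table the other way ((y of step_box_centre in the frame of left_slot above -0.04 m and value of joint table above 0.055 rad) or (y of step_box_centre in the frame of left_slot below -0.04 m and value of joint table below -0.055 rad)).
It fails at once if the load on the table is shifted by more than 20 mm (distance of any of step_box_centre, heat_sink_centre from where it was at the start of the episode above 0.02 m).
It fails at once if the robot pushes on the table or its load with more than 2 N (contact force between any of the fingers, the arm and table above 2 N or contact force between any of the fingers, the arm and step_box above 2 N or contact force between any of the fingers, the arm and heat_sink above 2 N).
It fails at once if the mug, the ear cup or the tape is moved by more than 20 mm (distance of any of mug, ear_cup, tape from where it was at the start of the episode above 0.02 m).
It also fails if it takes over 40 s, if anything falls off the work surface, if the arm or the gripper's body presses on something with over 40 N, if the wrist force passes 120 N, or if a joint passes its speed limit or range.

## Working session

There is one attempt and no reset: what is moved stays moved. The work goes in short steps, Python scripts to look and compute and a shell command to move; the robot and the scene stay as the last step left them, time stands still between calls to the robot, and variables do not carry over. Pictures are saved under pics/ and viewed, and the job is handed in when it is done.

```bash
ls; mkdir -p pics; python3 - <<'E'
from station import *
import cv2, numpy as np
s=sense(); print(s)
for n in ["scene","side","wrist"]:
    im=capture(n); cv2.imwrite(f"pics/{n}0.png",im[:,:,::-1])
    c=get_calibration(n); print(n,np.round(c["K"],1).tolist(),c["dist"],np.round(c["T"],4).tolist())
    for t in ["wedge_grip","table_mid","left_slot","right_slot","step_box_centre","heat_sink_centre","tape"]:
        print(t,[( (np.array(d["location"])*[640,400]).round(1).tolist(),round(d["conf"],2)) for d in spot_point(n,t)][:4])
print(sense()["time_s"])
E
```

```text
pics
{'time_s': 0.0, 'joints': array([ 1.48157045e+01,  2.20918236e+01,  3.80624819e-01, -2.81485495e-02,
       -6.84098549e+01, -1.48164945e+01]), 'joint_velocities': array([-0.02177721,  0.02201171,  0.03838306,  0.04014153, -0.07320077,
       -0.02810282]), 'effort': array([ 5.69075401e-04, -3.90661991e+01,  1.87403029e+01,  4.22001421e+00,
        1.09914420e-02, -1.81494070e-04]), 'tcp_pos': array([6.24412746e-01, 9.37926739e-06, 2.21456345e-01]), 'ee_rot': array([[-1.94938784e-04, -9.99997650e-01, -2.15931405e-03],
       [-9.99999976e-01,  1.95152195e-04, -9.86224815e-05],
       [ 9.90436446e-05,  2.15929477e-03, -9.99997664e-01]]), 'wrist_force': array([-0.31722823,  0.52656676, -0.06697757]), 'moment': array([-0.01839633, -0.0026901 ,  0.01952274]), 'gripper_width': 1.0013812394003823}
scene [[397.6, 0.0, 320.8], [0.0, 397.6, 202.7], [0.0, 0.0, 1.0]] [-0.04074015  0.          0.          0.          0.        ] [[0.5287, 0.4876, -0.6947, -0.064], [-0.8487, 0.3125, -0.4266, -0.499], [0.009, 0.8152, 0.5791, 0.549], [0.0, 0.0, 0.0, 1.0]]
wedge_grip [([182.4, 226.1], 0.88), (
[... 568 characters left out ...]
 0.86), ([304.2, 123.6], 0.84), ([279.2, 249.5], 0.48)]
table_mid [([280.8, 251.2], 0.85)]
left_slot [([287.1, 238.0], 0.67)]
right_slot [([264.0, 247.2], 0.76)]
step_box_centre [([265.9, 251.4], 0.61)]
heat_sink_centre [([291.4, 244.0], 0.76), ([284.2, 236.9], 0.19)]
tape [([238.1, 198.6], 0.64)]
wrist [[354.5, 0.0, 322.6], [0.0, 354.5, 199.9], [0.0, 0.0, 1.0]] [-0.07796115  0.          0.          0.          0.        ] [[-1.0, -0.0017, 0.0, 0.6249], [0.0016, -0.9662, -0.2578, -0.07], [0.0004, -0.2578, 0.9662, 0.3848], [0.0, 0.0, 0.0, 1.0]]
wedge_grip [([617.4, 229.9], 0.81), ([489.8, 231.6], 0.55)]
table_mid []
left_slot []
right_slot []
step_box_centre []
heat_sink_centre []
tape []
1.2
```

View pics/scene0.png

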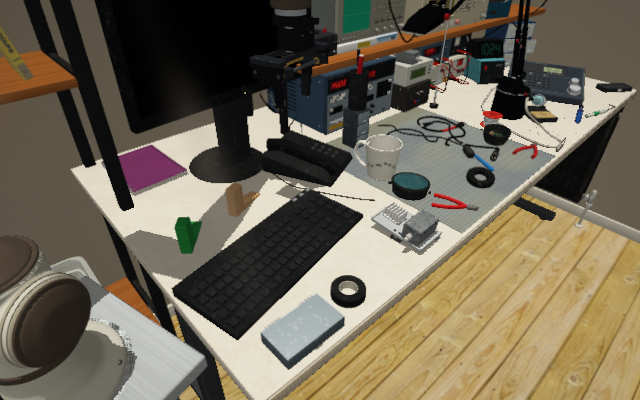

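View pics/side0.png

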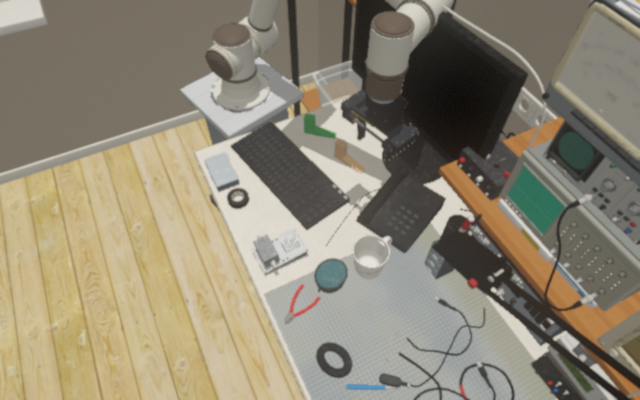

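View pics/wrist0.png

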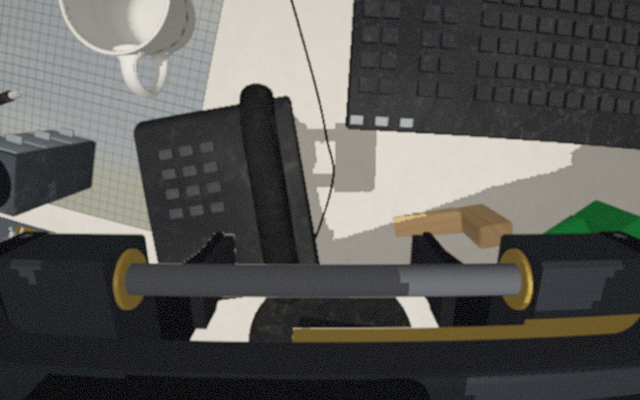

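```bash
cat > h.py <<'E'
import numpy as np, cv2
from station import *
def ray(cal,px):
    K=np.array(cal["K"]);d=np.array(cal["dist"],float);T=np.array(cal["T"])
    u=cv2.undistortPoints(np.array([[px]],float),K,d)[0,0]
    v=T[:3,:3]@np.array([u[0],-u[1],-1.0]); return T[:3,3],v/np.linalg.norm(v)
def tri(obs):
    A=np.zeros((3,3));b=np.zeros(3);R=[ray(c,p) for c,p in obs]
    for o,v in R:
        M=np.eye(3)-np.outer(v,v);A+=M;b+=M@o
    X=np.linalg.solve(A,b); return X,[np.linalg.norm((np.eye(3)-np.outer(v,v))@(X-o)) for o,v in R]
def onz(cal,px,z):
    o,v=ray(cal,px); return o+v*(z-o[2])/v[2]
def proj(cal,X):
    K=np.array(cal["K"]);d=np.array(cal["dist"],float);T=np.array(cal["T"])
    X=np.atleast_2d(X);p=(X-T[:3,3])@T[:3,:3]; q=p*[1,-1,-1]
    return cv2.projectPoints(q.reshape(-1,1,3),np.zeros(3),np.zeros(3),K,d)[0][:,0]
E
python3 - <<'E'
from h import *
a=get_calibration("scene");b=get_calibration("side")
for n,p,q in [("wedge",(236.8,195.2),(336.3,149.7)),("green?",(182.4,226.1),(304.2,123.6)),("mid",(406,226.6),(280.8,251.2)),("L",(379,234.1),(287.1,238)),("R",(408.8,249.3),(264,247.2)),("box",(421.5,227.4),(265.9,251.4)),("hs",(396.7,214.8),(291.4,244)),("tape",(345.6,293.6),(238.1,198.6))]:
    X,e=tri([(a,p),(b,q)]); print(n,X.round(4),np.round(e,4))
for n in ["scene","side"]:
    im=cv2.imread(f"pics/{n}0.png")
    r={"scene":[(160,150,300,270),(340,180,480,270)],"side":[(290,100,400,180),(230,210,330,290)]}[n]
    cv2.imwrite(f"pics/crop_{n}.png",np.vstack([cv2.resize(im[y0:y1,x0:x1],(700,(y1-y0)*700//(x1-x0)),interpolation=cv2.INTER_CUBIC) for x0,y0,x1,y1 in r]))
E
```

```text
wedge [0.4569 0.0353 0.0495] [0.0044 0.0044]
green? [0.309  0.0362 0.0565] [0.0107 0.0107]
mid [ 0.6027 -0.3054  0.0131] [0.0006 0.0006]
L [ 0.5718 -0.2589 -0.0078] [0.0004 0.0004]
R [ 0.5554 -0.3303 -0.0025] [0.0034 0.0034]
box [ 0.5881 -0.3419  0.0366] [0.0006 0.0006]
hs [ 0.612  -0.2764  0.0282] [0.0021 0.0021]
tape [ 0.3769 -0.2839  0.001 ] [0.001 0.001]
```

View pics/crop_scene.png

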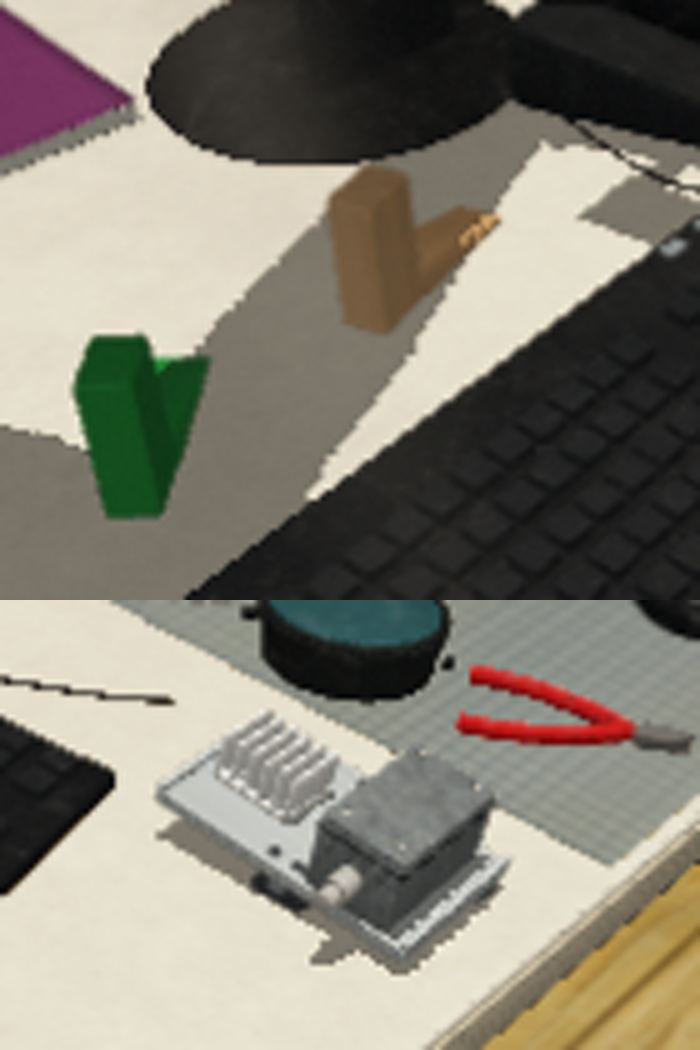

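View pics/crop_side.png

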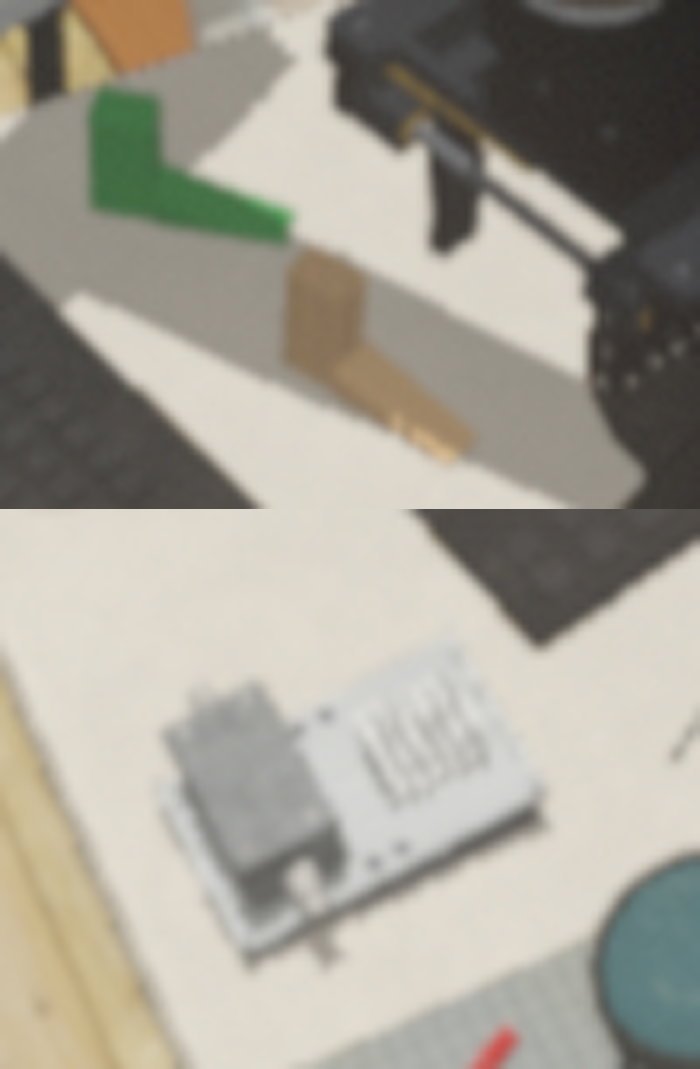

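```bash
cat > fit.py <<'E'
from h import *
from scipy.optimize import least_squares
def tablepts(P,x,y,yaw,t):
    c,s=np.cos(yaw),np.sin(yaw);Rz=np.array([[c,-s,0],[s,c,0],[0,0,1]])
    c,s=np.cos(t),np.sin(t);Rx=np.array([[1,0,0],[0,c,-s],[0,s,c]])
    return (Rz@Rx@np.array(P).T).T+[x,y,.013]
def wedgepts(P,x,y,yaw):
    c,s=np.cos(yaw),np.sin(yaw);Rz=np.array([[c,-s,0],[s,c,0],[0,0,1]])
    return (Rz@np.array(P).T).T+[x,y,0]
def fit(f,x0,obs):
    # obs list (cal, [pts],[px])
    def r(p): return np.concatenate([(proj(c,f(P,*p))-np.array(px)).ravel() for c,P,px in obs])
    s=least_squares(r,x0); return s.x,s.fun.round(1)
E
python3 - <<'E'
from fit import *
a=get_calibration("scene");b=get_calibration("side")
FL,FR,BL,BR=[(-.04,.065,.008),(-.04,-.065,.008),(.04,.065,.008),(.04,-.065,.008)]
o=[(a,[FL,BR],[(371.6,218),(441.6,231.6)]),(b,[FL,BL,BR,FR],[(295,228),(307.1,250.1),(265.7,272.3),(252.9,249.4)])]
p,r=fit(tablepts,[.6,-.305,-.2,.1],o);print("table",p,r)
x,y,yaw,t=p
print("Lslot",tablepts([(-.04,.04,-.013)],x,y,yaw,0),"Rslot",tablepts([(-.04,-.04,-.013)],x,y,yaw,0))
# wedge: block corners z=.070 top ; scale scene 5 origin(160,150); side 110->700 origin (290,100)
S=lambda q:(160+q[0]/5,150+q[1]/5); D=lambda q:(290+q[0]*110/700,100+q[1]*110/700)
top=lambda i,j:(i*.017,j*.012,.07)
ow=[(a,[top(-1,1),top(-1,-1),(-.017,.012,0),(-.017,-.012,0),top(1,-1)],[S((331,200)),S((377,212)),S((345,322)),S((387,332)),S((409,180))]),
    (b,[top(-1,-1),top(1,1),(-.017,-.012,0),(.087,.012,.0025),(.087,-.012,.0025)],[D((290,260)),D((365,278)),D((284,360)),D((474,436)),D((452,462))])]
p,r=fit(wedgepts,[.457,.035,0],ow);print("wedge",p,np.degrees(p[2]),r)
E
```

```text
table [ 0.60123584 -0.30496286 -0.22175231  0.07228554] [-0.7 -0.8  0.4 -0.7 -0.3 -0.5  1.3 -0.2 -1.2  0.7 -1.  -0.1]
Lslot [[ 0.57101287 -0.25714474  0.        ]] Rslot [[ 0.55341772 -0.33518582  0.        ]]
wedge [0.4601801  0.04804055 0.16167115] 9.263074623062911 [-1.2 -1.  -1.  -0.9 -0.   0.2  0.6  0.8  0.9 -2.3 -1.5  1.1  0.5 -1.
 -1.1  0.5  0.4 -0.3 -0.7  0.3]
```

```bash
python3 - <<'E'
from fit import *
c=get_calibration("wrist");a=get_calibration("scene");b=get_calibration("side")
im=cv2.imread("pics/wrist0.png")
top=lambda i,j:(i*.017,j*.012,.07)
P=[top(-1,1),top(-1,-1),top(1,-1),top(1,1),(-.017,.012,0),(-.017,-.012,0),(.017,-.012,0),(.087,.012,.0025),(.087,-.012,.0025),(0,0,.052)]
print(proj(c,wedgepts(P,.4602,.048,.1617)).round(1).tolist(), onz(c,(489.8,231.6),.052))
cv2.imwrite("pics/cw.png",cv2.resize(im[190:260,370:540],(790,325),interpolation=cv2.INTER_CUBIC))
E
```

```text
[[511.0, 242.3], [510.6, 219.2], [476.0, 224.9], [477.1, 248.0], [480.7, 219.9], [479.8, 200.2], [450.7, 204.9], [392.8, 234.9], [390.5, 215.2], [485.6, 227.5]] [0.45523858 0.05243947 0.052     ]
```

View pics/cw.png

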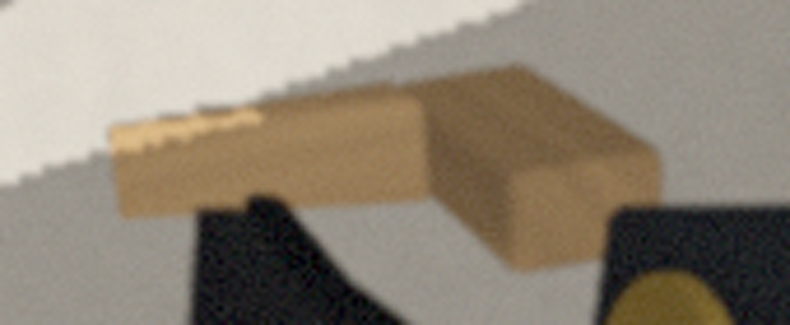

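```bash
python3 - <<'E'
from fit import *
a=get_calibration("scene");b=get_calibration("side");c=get_calibration("wrist")
S=lambda q:(160+q[0]/5,150+q[1]/5); D=lambda q:(290+q[0]*110/700,100+q[1]*110/700); W=lambda q:(370+q[0]/4.647,190+q[1]/4.647)
top=lambda i,j:(i*.017,j*.012,.07)
ow=[(a,[top(-1,1),top(-1,-1),(-.017,.012,0),(-.017,-.012,0),top(1,-1)],[S((331,200)),S((377,212)),S((345,322)),S((387,332)),S((409,180))]),
    (b,[top(-1,-1),top(1,1),(-.017,-.012,0),(.087,.012,.0025),(.087,-.012,.0025)],[D((290,260)),D((365,278)),D((284,360)),D((474,436)),D((452,462))]),
 (c,[top(-1,-1),top(1,-1),top(1,1),(.087,-.012,.0025),(.087,.012,.0025),(-.017,-.012,0)],[W(q) for q in [(660,155),(512,175),(520,270),(108,125),(122,215),(520,65)]])]
p,r=fit(wedgepts,[.457,.035,0],ow);print("wedge",p,np.degrees(p[2]),r)
p,r=fit(wedgepts,[.457,.035,0],ow[2:]);print("wedge",p,np.degrees(p[2]),r)
s=sense();print(s["tcp_pos"])
# tool frame rows
E
```

```text
wedge [0.45734331 0.0499901  0.15996949] 9.165576513525 [-2.8 -0.6 -2.6 -0.6 -1.5  0.6 -0.9  1.1 -0.6 -2.  -1.6  0.3  0.3 -1.8
 -1.3 -0.4  0.2 -1.1 -1.  -0.5  1.1 -2.2 -1.5 -0.9 -2.3  1.7 -0.3 -0.1
 -1.1  0.1  0.2 -2.1]
wedge [0.45654311 0.05092152 0.14905764] 8.540373678900885 [ 1.9 -1.1 -0.7 -0.1 -1.7  2.4  0.4 -0.2 -0.6  0.1  0.9 -1.1]
[ 6.24986631e-01 -4.81851789e-06  2.22545973e-01]
```

```bash
python3 - <<'E'
from h import *
a=get_calibration("scene");b=get_calibration("side")
for p in [(235,165),(190,165),(280,170),(236,182)]: print("base",p,onz(a,p,0).round(3))
for z in (.1,.15,.2): print(z,onz(a,(135,131),z).round(3),onz(a,(275,95),z).round(3), onz(b,(520,75),z+.3).round(3), onz(b,(352,30),z+.3).round(3))
print(proj(a,[[.45,.2,.1],[.7,.2,.1]]))
E
```

```text
base (235, 165) [0.619 0.198 0.   ]
base (190, 165) [0.552 0.303 0.   ]
base (280, 170) [0.664 0.078 0.   ]
base (236, 182) [0.555 0.137 0.   ]
0.1 [0.487 0.414 0.1  ] [0.895 0.264 0.1  ] [0.793 0.286 0.4  ] [0.41  0.115 0.4  ]
0.15 [0.426 0.312 0.15 ] [0.788 0.179 0.15 ] [0.816 0.222 0.45 ] [0.46  0.063 0.45 ]
0.2 [0.364 0.211 0.2  ] [0.682 0.094 0.2  ] [0.839 0.158 0.5  ] [0.51  0.011 0.5  ]
[[180.16793171 158.16177878]
 [250.40183021 120.78115923]]
```

```bash
python3 -m inch '[{"fingers":8.7,"delta_pos":[-5.0,16.8,6],"spin":-99},{"fingers":8.7,"delta_pos":[-5.0,16.8,8],"spin":-99},{"fingers":8.7,"delta_pos":[-5.0,16.8,8],"spin":-99},{"fingers":8.7,"delta_pos":[-5.0,16.8,8],"spin":-99},{"fingers":8.7,"delta_pos":[-5.0,16.8,8],"spin":-99},{"fingers":8.7,"delta_pos":[-5.0,16.8,8],"spin":-99},{"fingers":8.7,"delta_pos":[-5.0,16.8,8],"spin":-99},{"fingers":8.7,"delta_pos":[-5.0,16.8,8],"spin":-99},{"fingers":8.7,"delta_pos":[-5.0,16.8,8],"spin":-99},{"fingers":8.7,"delta_pos":[-5.0,16.8,8],"spin":-99},{"fingers":8.7,"delta_pos":[-5.0,16.8,8],"spin":-99},{"fingers":8.7,"delta_pos":[-5.0,16.8,8],"spin":-99},{"fingers":8.7,"delta_pos":[-5.0,16.8,8],"spin":-99},{"fingers":8.7,"delta_pos":[-5.0,16.8,8],"spin":-99}]'
python3 - <<'E'
from h import *
s=sense();print(s["tcp_pos"],s["ee_rot"].round(3).tolist(),s["time_s"])
im=capture("wrist");c=get_calibration("wrist");cv2.imwrite("pics/w1.png",im[:,:,::-1])
np.savez("w1.npz",T=c["T"]);print(np.round(c["T"],4).tolist())
for t in ["wedge_grip"]:
    print([( (np.array(d["location"])*[640,400]).round(1).tolist(),round(d["conf"],2),onz(c,np.array(d["location"])*[640,400],.052)) for d in spot_point("wrist",t)])
E
```

```text
time_s: 2.6
tcp_pos: [0.457, 0.0501, 0.1427]
ee_rot: [[0.988, 0.155, 0.0], [0.155, -0.988, 0.0], [0.0, -0.0, -1.0]]
wrist_force: [0.5, 0.4, -0.1]
gripper_width: 1.002
[0.45704404 0.05005219 0.14266885] [[0.988, 0.155, 0.0], [0.155, -0.988, 0.0], [0.0, -0.0, -1.0]] 2.6
[[0.1534, 0.9546, 0.2554, 0.5265], [-0.9882, 0.1481, 0.0399, 0.0613], [0.0002, -0.2585, 0.966, 0.3049], [0.0, 0.0, 0.0, 1.0]]
[([324.3, 202.9], 0.77, array([0.4575221 , 0.04931029, 0.052     ]))]
```

View pics/w1.png

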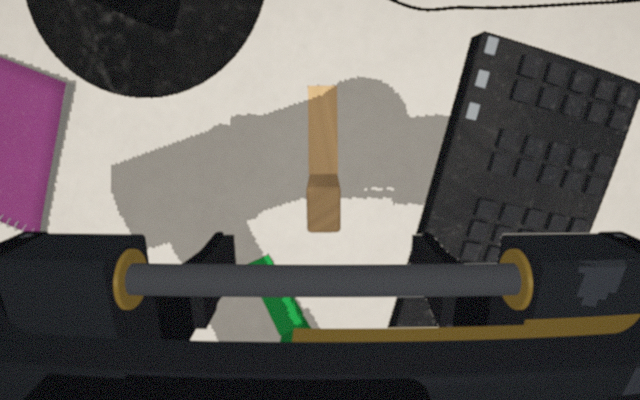

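```bash
python3 -m inch '[{"fingers":5.0,"delta_pos":[0,0,4],"spin":0},{"fingers":5.0,"delta_pos":[0,0,7],"spin":0},{"fingers":5.0,"delta_pos":[0,0,9.5],"spin":0},{"fingers":5.0,"delta_pos":[0,0,11],"spin":0},{"fingers":5.0,"delta_pos":[0,0,11],"spin":0},{"fingers":1.8,"delta_pos":[0,0,11],"spin":0},{"fingers":1.8,"delta_pos":[0,0,11],"spin":0},{"fingers":1.8,"delta_pos":[0,0,11],"spin":0},{"fingers":1.8,"delta_pos":[0,0,11],"spin":0},{"fingers":1.8,"delta_pos":[0,0,11],"spin":0},{"fingers":1.8,"delta_pos":[0,0,11],"spin":0}]'
python3 - <<'E'
from h import *
s=sense();print(s["tcp_pos"],s["gripper_width"]*8.7,s["wrist_force"],s["time_s"])
im=capture("wrist");cv2.imwrite("pics/w2.png",im[:,:,::-1])
E
```

```text
time_s: 3.8
tcp_pos: [0.4574, 0.0502, 0.0332]
ee_rot: [[0.988, 0.157, 0.001], [0.157, -0.988, 0.0], [0.001, -0.0, -1.0]]
wrist_force: [-1.2, -0.1, 5.6]
gripper_width: 0.273
[0.45737941 0.05020246 0.03323657] 2.37873163532959 [-1.18669768 -0.0753086   5.56120737] 3.8
```

View pics/w2.png

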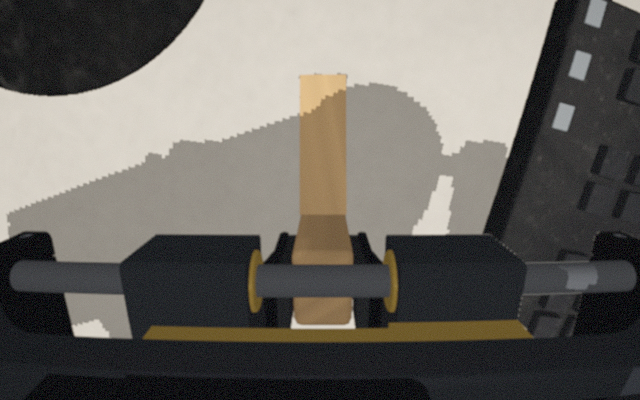

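```bash
python3 - <<'E'
from h import *
c=get_calibration("wrist");s=sense();R=s["ee_rot"];t=s["tcp_pos"]
for px,z in [((299.5,75),.0025),((347,75),.0025),((301,215),.022),((346,215),.022)]:
    X=onz(c,px,z); print(px,(R.T@(X-t)).round(4))
E
```

```text
(299.5, 75) [ 0.0859 -0.0123  0.0308]
(347, 75) [0.0859 0.0124 0.0308]
(301, 215) [ 0.0159 -0.0115  0.0112]
(346, 215) [0.0159 0.0116 0.0112]
```

```bash
python3 -m inch '[{"fingers":1.8,"delta_pos":[0,0,-3],"spin":0},{"fingers":1.8,"delta_pos":[0,0,-6],"spin":0},{"fingers":1.8,"delta_pos":[-0.5,3,-7],"spin":2},{"fingers":1.8,"delta_pos":[-1.2,7,-7],"spin":4},{"fingers":1.8,"delta_pos":[-1.9,11,-7],"spin":7},{"fingers":1.8,"delta_pos":[-2.6,15,-7],"spin":10},{"fingers":1.8,"delta_pos":[-3.3,19,-7],"spin":13},{"fingers":1.8,"delta_pos":[-4.0,23,-7],"spin":16},{"fingers":1.8,"delta_pos":[-4.7,27,-7],"spin":18},{"fingers":1.8,"delta_pos":[-5.4,31,-7],"spin":20},{"fingers":1.8,"delta_pos":[-5.9,34,-7],"spin":21.7},{"fingers":1.8,"delta_pos":[-6.2,35.7,-7],"spin":21.7},{"fingers":1.8,"delta_pos":[-6.2,35.7,-7],"spin":21.7},{"fingers":1.8,"delta_pos":[-6.2,35.7,-7],"spin":21.7}]'
python3 - <<'E'
from h import *
s=sense();print(s["tcp_pos"],s["joints"],s["gripper_width"]*8.7,s["wrist_force"],s["time_s"])
im=capture("wrist");cv2.imwrite("pics/w3.png",im[:,:,::-1]);c=get_calibration("wrist")
for t,z in [("right_slot",0),("left_slot",0),("table_mid",.013),("tape",0)]:
    print(t,[( (np.array(d["location"])*[640,400]).round(1).tolist(),round(d["conf"],2),onz(c,np.array(d["location"])*[640,400],z)) for d in spot_point("wrist",t)])
im=capture("scene");cv2.imwrite("pics/s3.png",im[:,:,::-1])
E
```

```text
time_s: 5.25
tcp_pos: [0.4509, -0.3121, 0.1019]
ee_rot: [[0.975, -0.221, -0.001], [-0.221, -0.975, 0.001], [-0.001, -0.001, -1.0]]
wrist_force: [0.1, 0.8, -0.3]
gripper_width: 0.272
[ 0.4509318  -0.31214494  0.101926  ] [-1.77643451e+01  2.15537701e+01 -1.95945432e+01 -2.94630945e-02
 -4.89315871e+01  9.50187419e+01] 2.36736149536074 [ 0.06962496  0.75724699 -0.29126375] 5.25
right_slot [([321.1, 59.6], 0.66, array([ 0.55078481, -0.33282697,  0.        ]))]
left_slot [([215.9, 65.4], 0.65, array([ 0.56422935, -0.2589569 ,  0.        ]))]
table_mid []
tape []
```

View pics/w3.png

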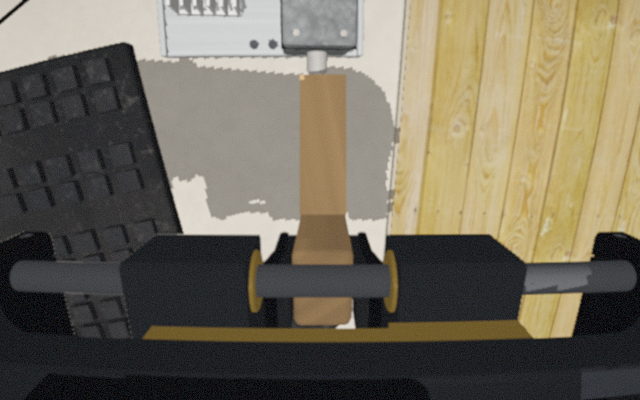

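View pics/s3.png

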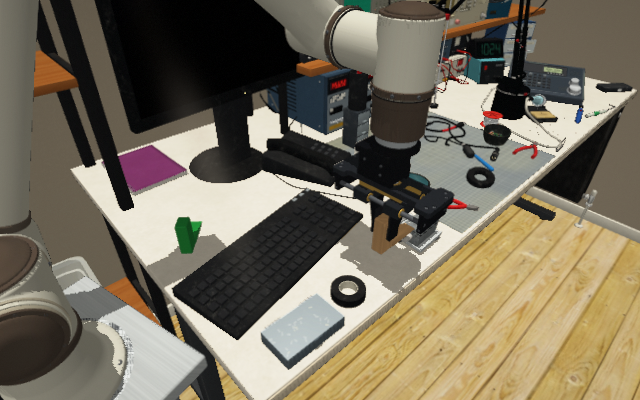

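```bash
python3 - <<'E'
from h import *
im=cv2.imread("pics/w3.png")
cv2.imwrite("pics/cw3.png",cv2.resize(im[0:90,150:380],(799,313),interpolation=cv2.INTER_CUBIC))
E
```

```text
(no output)
```

View pics/cw3.png

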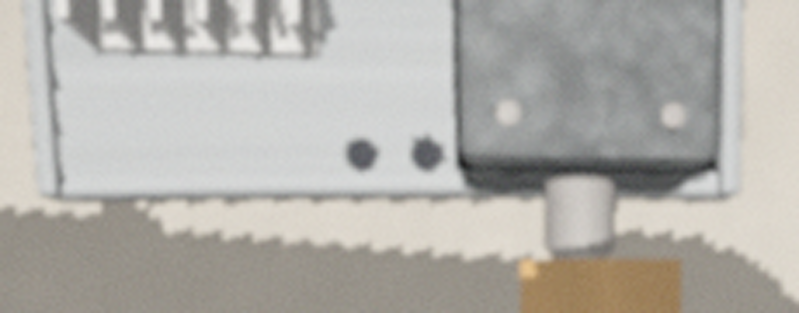

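```bash
python3 - <<'E'
from h import *
c=get_calibration("wrist");s=sense();R=s["ee_rot"];t=s["tcp_pos"]
for px,z in [((363,57),.0065),((363,54.7),.0145),((161,57),.0195),((161,54.7),.0275),((323,57),.009),((323,54.7),.017)]:
    X=onz(c,px,z); print(px,X.round(4),(R.T@(X-t)).round(4))
x,y,yaw=.6012,-.3050,-.2218
import fit
P=fit.tablepts([(-.04,-.065,0),(-.04,.065,0),(-.04,-.04,0),(-.04,-.065,.008),(-.04,.065,.008)],x,y,yaw,.1)
print(P.round(4),proj(c,P).round(1))
E
```

```text
(363, 57) [ 0.5463 -0.3611  0.0065] [0.1031 0.0277 0.0962]
(363, 54.7) [ 0.547  -0.3603  0.0145] [0.1035 0.0268 0.0882]
(161, 57) [ 0.576  -0.2289  0.0195] [ 0.1031 -0.1077  0.0832]
(161, 54.7) [ 0.5755 -0.2326  0.0275] [ 0.1035 -0.1041  0.0752]
(323, 57) [ 0.552 -0.334  0.009] [1.027e-01 1.000e-04 9.370e-02]
(323, 54.7) [ 0.5524 -0.3341  0.017 ] [1.032e-01 1.000e-04 8.570e-02]
[[ 0.548  -0.3593  0.0065]
 [ 0.5764 -0.2331  0.0195]
 [ 0.5534 -0.335   0.009 ]
 [ 0.5478 -0.3601  0.0145]
 [ 0.5762 -0.2339  0.0274]] [[360.   55.2]
 [166.6  54.7]
 [323.9  54.5]
 [362.4  53.5]
 [162.6  53. ]]
```

```bash
python3 - <<'E'
from h import *
c=get_calibration("wrist");s=sense();R=s["ee_rot"];t=s["tcp_pos"]
for px,z in [((317,73),.030),((317,73),.037),((317,73),.045)]:
    X=onz(c,px,z); print(px,X.round(4),(R.T@(X-t)).round(4))
a=get_calibration("scene");b=get_calibration("side")
print(onz(a,(349,291),.018), onz(a,(333,295),.018),onz(a,(365,287),.018),onz(b,(238,198),.018))
E
```

```text
(317, 73) [ 0.5408 -0.3276  0.03  ] [ 0.0904 -0.0038  0.0727]
(317, 73) [ 0.5402 -0.3276  0.037 ] [ 0.0898 -0.0037  0.0657]
(317, 73) [ 0.5395 -0.3275  0.045 ] [ 0.0891 -0.0036  0.0577]
[ 0.37183041 -0.29164846  0.018     ] [ 0.34883022 -0.27249489  0.018     ] [ 0.39533602 -0.31126131  0.018     ] [ 0.38659618 -0.28915652  0.018     ]
```

```bash
python3 -m inch '[{"fingers":1.8,"delta_pos":[-1.2,0,0],"spin":0},{"fingers":1.8,"delta_pos":[-1.2,0,2],"spin":0},{"fingers":1.8,"delta_pos":[-1.2,0,4],"spin":0},{"fingers":1.8,"delta_pos":[-1.2,0,5.5],"spin":0},{"fingers":1.8,"delta_pos":[-1.2,0,6.5],"spin":0},{"fingers":1.8,"delta_pos":[-1.2,0,6.8],"spin":0},{"fingers":1.8,"delta_pos":[-1.2,0,6.9],"spin":0},{"fingers":1.8,"delta_pos":[-1.2,0,6.9],"spin":0},{"fingers":1.8,"delta_pos":[-1.2,0,6.9],"spin":0}]'
python3 - <<'E'
from h import *
s=sense();print(s["tcp_pos"],s["gripper_width"]*8.7,s["wrist_force"],s["moment"],s["time_s"])
im=capture("wrist");cv2.imwrite("pics/w4.png",im[:,:,::-1])
im=capture("side");cv2.imwrite("pics/d4.png",cv2.resize(im[170:300,180:360,::-1],(792,572),interpolation=cv2.INTER_CUBIC))
E
```

```text
time_s: 6.45
tcp_pos: [0.4404, -0.3098, 0.0343]
ee_rot: [[0.976, -0.22, 0.001], [-0.22, -0.976, -0.001], [0.002, 0.0, -1.0]]
wrist_force: [-0.2, -0.1, -0.5]
gripper_width: 0.277
[ 0.44038733 -0.30983532  0.03428556] 2.408385944663709 [-0.24027085 -0.06273346 -0.48940929] [-0.10683129  0.05099358 -0.02325016] 6.45
```

View pics/w4.png

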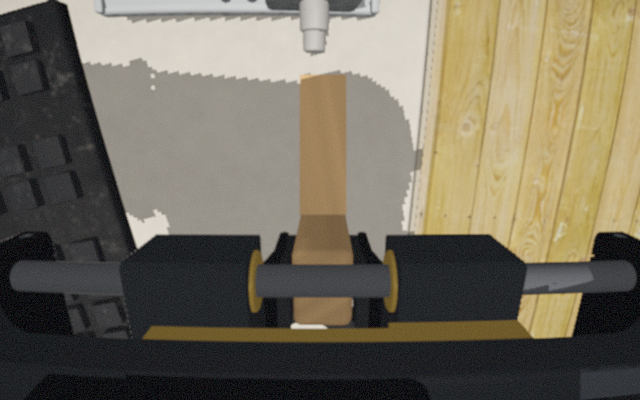

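View pics/d4.png

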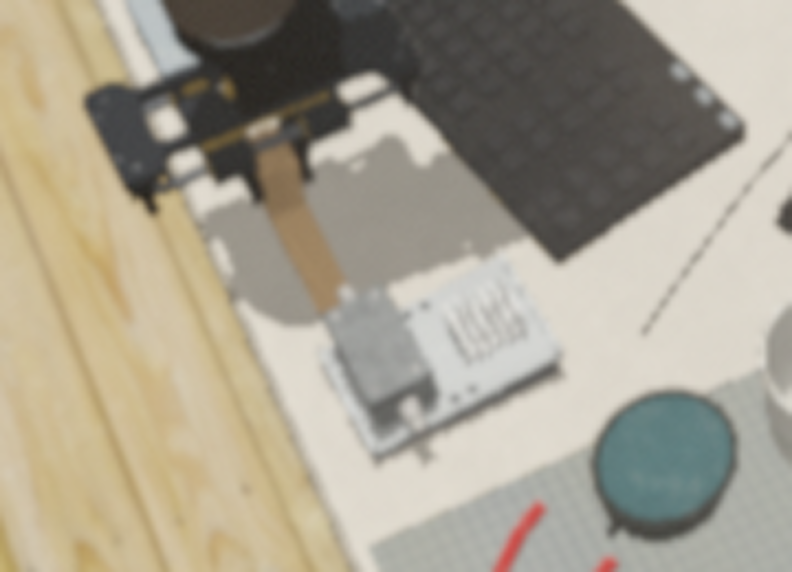

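```bash
python3 -m inch '[{"fingers":1.8,"delta_pos":[0,0,0.1],"spin":0},{"fingers":1.8,"delta_pos":[0,0,0.1],"spin":0},{"fingers":1.8,"delta_pos":[0,0,0.1],"spin":0}]'
python3 - <<'E'
from h import *
s=sense();print(s["tcp_pos"],s["gripper_width"]*8.7,s["wrist_force"],s["moment"],s["time_s"])
im=capture("wrist");cv2.imwrite("pics/w5.png",cv2.resize(im[0:90,80:400,::-1],(800,225),interpolation=cv2.INTER_CUBIC));c=get_calibration("wrist");R=s["ee_rot"];t=s["tcp_pos"]
for px,z in [((97,13),.0195),((377,15),.0065),((323,14),.009),((300,77),.0025),((346,77),.0025)]:
    X=onz(c,px,z); print(px,X.round(4),(R.T@(X-t)).round(4))
E
```

```text
time_s: 6.85
tcp_pos: [0.4402, -0.3098, 0.0332]
ee_rot: [[0.976, -0.22, 0.001], [-0.22, -0.976, -0.001], [0.001, 0.0, -1.0]]
wrist_force: [-0.9, 1.3, 5.9]
gripper_width: 0.269
[ 0.44022667 -0.30982659  0.03324758] 2.337982460883627 [-0.85136576  1.27611399  5.89148897] [0.26159291 0.2716085  0.00275441] 6.85
(97, 13) [ 0.5764 -0.2303  0.0195] [ 0.1153 -0.1075  0.0138]
(377, 15) [ 0.546  -0.361   0.0065] [0.1144 0.0267 0.0269]
(323, 14) [ 0.5516 -0.3349  0.009 ] [ 0.1141 -0.      0.0244]
(300, 77) [ 0.5257 -0.3167  0.0025] [ 0.0848 -0.012   0.0308]
(346, 77) [ 0.5204 -0.3401  0.0025] [0.0848 0.0119 0.0308]
```

View pics/w5.png

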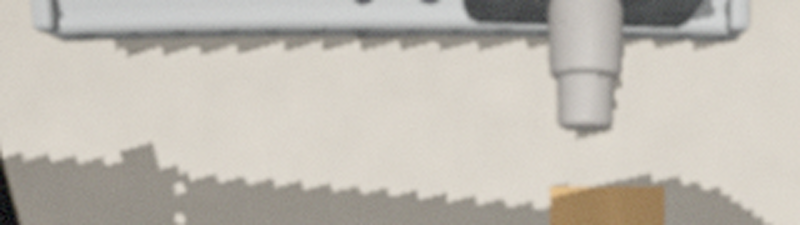

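```bash
python3 -m inch '[{"fingers":1.8,"delta_pos":[1,0,0],"spin":0},{"fingers":1.8,"delta_pos":[2,0,0],"spin":0},{"fingers":1.8,"delta_pos":[3,0,0],"spin":0},{"fingers":1.8,"delta_pos":[3.8,0,0],"spin":0},{"fingers":1.8,"delta_pos":[4.4,0,0],"spin":0},{"fingers":1.8,"delta_pos":[5.0,0,0],"spin":0},{"fingers":1.8,"delta_pos":[5.3,0,0],"spin":0},{"fingers":1.8,"delta_pos":[5.6,0,0],"spin":0},{"fingers":1.8,"delta_pos":[5.6,0,0],"spin":0},{"fingers":1.8,"delta_pos":[5.6,0,0],"spin":0}]'
python3 - <<'E'
from h import *
s=sense();print(s["tcp_pos"],s["gripper_width"]*8.7,s["wrist_force"],s["moment"],s["time_s"])
im=capture("wrist");cv2.imwrite("pics/w6.png",im[:,:,::-1])
im=capture("side");cv2.imwrite("pics/side6.png",im[:,:,::-1]);cv2.imwrite("pics/d6.png",cv2.resize(im[210:290,230:330,::-1],(700,560),interpolation=cv2.INTER_CUBIC))
im=capture("scene");cv2.imwrite("pics/scene6.png",im[:,:,::-1]);cv2.imwrite("pics/s6.png",cv2.resize(im[190:270,350:470,::-1],(780,520),interpolation=cv2.INTER_CUBIC))
E
```

```text
time_s: 7.9
tcp_pos: [0.488, -0.3208, 0.0331]
ee_rot: [[0.975, -0.221, -0.013], [-0.221, -0.975, 0.004], [-0.014, -0.001, -1.0]]
wrist_force: [-13.2, 2.9, 15.8]
gripper_width: 0.274
[ 0.48802393 -0.32084794  0.03314011] 2.3853728576683757 [-13.22910709   2.8534088   15.82748394] [ 0.85408095  3.73690494 -0.030616  ] 7.9
```

View pics/w6.png

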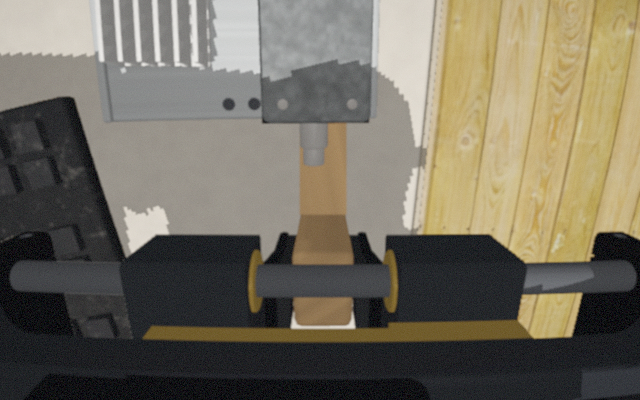

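View pics/d6.png

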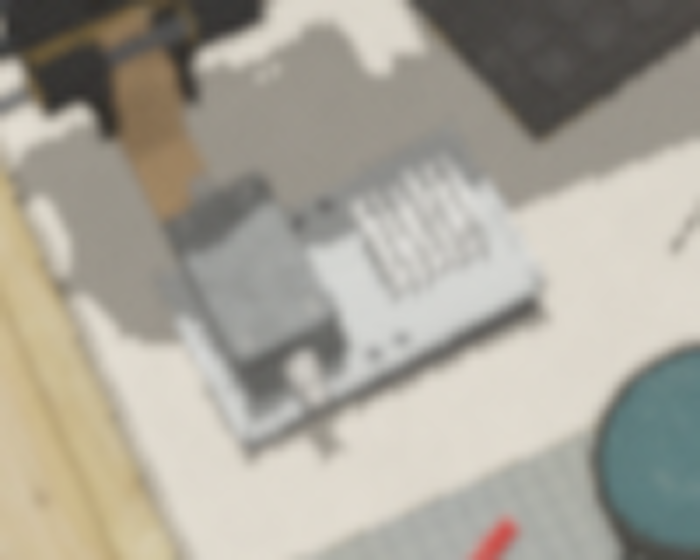

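View pics/s6.png

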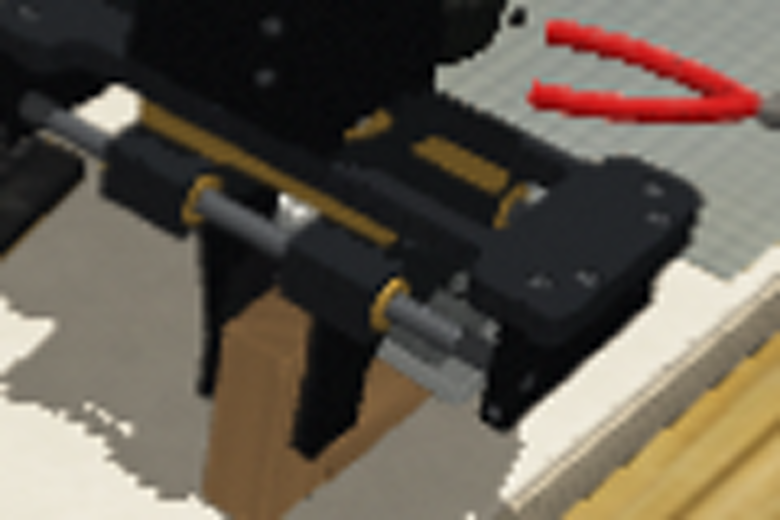

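```bash
python3 -m inch '[{"fingers":1.8,"delta_pos":[0,0,-0.1],"spin":0},{"fingers":1.8,"delta_pos":[0.2,0,-0.15],"spin":0},{"fingers":1.8,"delta_pos":[0.4,0,-0.15],"spin":0},{"fingers":1.8,"delta_pos":[0.4,0,-0.15],"spin":0}]'
python3 - <<'E'
from h import *
s=sense();print(s["tcp_pos"],s["gripper_width"]*8.7,s["wrist_force"],s["moment"],s["time_s"])
E
```

```text
time_s: 8.45
tcp_pos: [0.4939, -0.3217, 0.0332]
ee_rot: [[0.975, -0.221, -0.01], [-0.221, -0.975, 0.003], [-0.01, -0.001, -1.0]]
wrist_force: [-6.5, 1.9, 6.0]
gripper_width: 0.272
[ 0.49389243 -0.32172568  0.03318576] 2.367281762868239 [-6.53504013  1.86774822  6.02602581] [0.50402319 2.13756927 0.00226336] 8.45
```

```bash
python3 -m inch '[{"fingers":1.8,"delta_pos":[0.2,0,-0.03],"spin":0},{"fingers":1.8,"delta_pos":[0.4,0,-0.03],"spin":0},{"fingers":1.8,"delta_pos":[0.4,0,-0.03],"spin":0},{"fingers":1.8,"delta_pos":[0.4,0,-0.03],"spin":0},{"fingers":1.8,"delta_pos":[0.4,0,-0.03],"spin":0}]'
python3 - <<'E'
from h import *
s=sense();print(s["tcp_pos"],s["gripper_width"]*8.7,s["wrist_force"],s["moment"],s["time_s"])
d=s["tcp_pos"]-[.4402,-.3098,.0332];print("adv",d[:2]@[.9755,-.2198])
im=capture("wrist");cv2.imwrite("pics/w7.png",im[:,:,::-1])
im=capture("side");cv2.imwrite("pics/d7.png",cv2.resize(im[210:290,230:330,::-1],(700,560),interpolation=cv2.INTER_CUBIC))
E
```

```text
time_s: 8.95
tcp_pos: [0.4983, -0.3227, 0.0332]
ee_rot: [[0.975, -0.221, -0.008], [-0.221, -0.975, 0.003], [-0.009, -0.001, -1.0]]
wrist_force: [-6.3, 1.7, 3.8]
gripper_width: 0.276
[ 0.4983136  -0.32267172  0.03320791] 2.402724367801148 [-6.26928027  1.67098853  3.75374295] [ 0.35567128  1.76327142 -0.02319172] 8.95
adv 0.05951901723895479
```

View pics/w7.png

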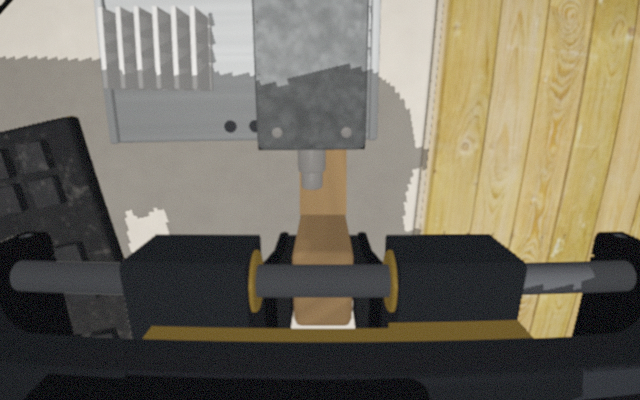

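View pics/d7.png

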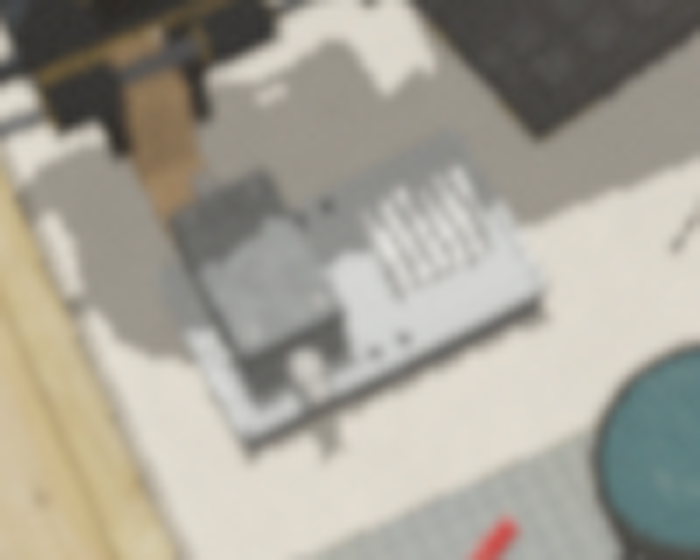

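```bash
python3 - <<'E'
import cv2,numpy as np
o=[]
for n,y0 in [("w6",85),("w7",112)]:
    im=cv2.imread(f"pics/{n}.png"); o.append(cv2.resize(im[y0:y0+50,90:390],(1200//3*2,50*8//3),interpolation=cv2.INTER_CUBIC))
    a=im[y0+20:y0+50,230:390];o.append(cv2.resize(a,(800,150),interpolation=cv2.INTER_CUBIC))
cv2.imwrite("pics/z67.png",np.vstack(o))
E
```

```text
(no output)
```

View pics/z67.png

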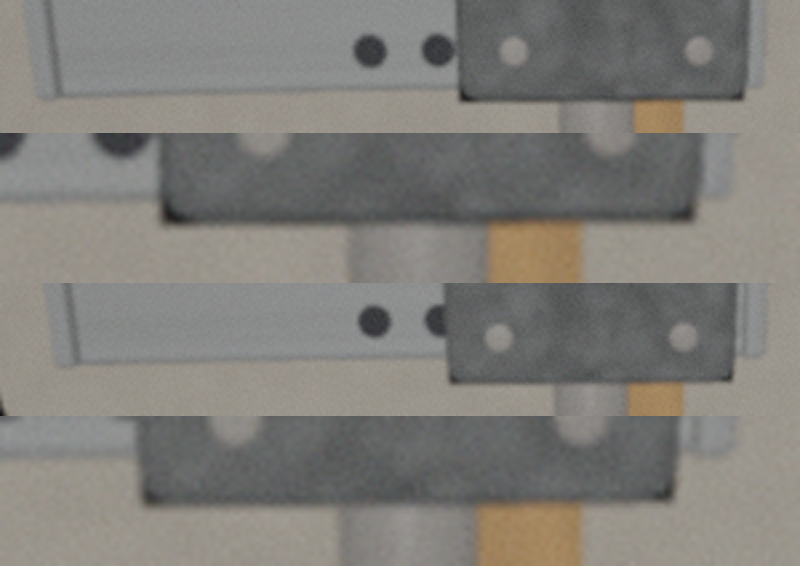

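```bash
cat > tilt.py <<'E'
from fit import *
s=sense();c=get_calibration("wrist")
def TT(R,t):
    M=np.eye(4);M[:3,:3]=R;M[:3,3]=t;return M
H=np.linalg.inv(TT(s["ee_rot"],s["tcp_pos"]))@np.array(c["T"])
def orth(R):
    u,_,v=np.linalg.svd(R);return u@v
def cal(t,R):
    return dict(K=c["K"],dist=c["dist"],T=TT(orth(np.array(R)),t)@H)
c3=cal([.4509,-.3121,.1019],[[.975,-.221,-.001],[-.221,-.975,.001],[-.001,-.001,-1]])
c6=cal([.4880,-.3208,.0331],[[0.975, -0.221, -0.013], [-0.221, -0.975, 0.004], [-0.014, -0.001, -1.0]])
c7=cal([0.4983, -0.3227, 0.0332],[[0.975, -0.221, -0.008], [-0.221, -0.975, 0.003], [-0.009, -0.001, -1.0]])
O=[(c3,[(296.2,32.2),(343.7,33.1),(253.9,44.3),(272.9,44.3)]),
   (c6,[(282.4,104.1),(352.1,104.1),(228.7,104.1),(254.2,103.7)]),
   (c7,[(276.7,132.2),(346.1,132.2),(230.2,126.2),None])]
def solve(O,dx0=0):
    n=len(O)
    def r(p):
        uv=p[:8].reshape(4,2);P=np.c_[uv,[.048,.048,.008,.008]];out=[]
        for i,(cc,px) in enumerate(O):
            t=.1 if i==0 else p[8+i-1]
            q=proj(cc,tablepts(P,.6012+0*t,-.305,-.2205,t)+np.r_[p[8+n-1+2*i:8+n+1+2*i],0])
            out+=[(q[k]-px[k]) for k in range(4) if px[k] is not None]
        out=np.concatenate(out)
        return np.r_[out, p[8+n-1:]/.0005*.5]   # prior .5-1mm camera shifts
    p0=np.r_[-.03,-.02,-.03,-.06,-.035,0,-.035,-.01,[.08]*(n-1),np.zeros(2*n)]
    z=least_squares(r,p0);J=np.linalg.inv(z.jac.T@z.jac)
    print("uv",z.x[:8].round(4),"tilts",z.x[8:8+n-1].round(4),"sd(px=1)",np.sqrt(np.diag(J))[8:8+n-1].round(4)); print(z.fun.round(1))
if __name__=="__main__":
    solve(O)
E
python3 tilt.py
```

```text
uv [-0.0358 -0.0207 -0.036  -0.0468 -0.0359  0.0054 -0.0359 -0.0067] tilts [0.0964 0.0369] sd(px=1) [0.0186 0.0191]
[-0.1 -0.1  0.2  0.1 -0.  -0.  -0.1 -0.   0.1 -0.  -0.1  0.  -0.  -0.
  0.1  0.   0.   0.1 -0.  -0.1  0.   0.  -0.1 -0.1  0.   0.   0.1  0. ]
```

```bash
python3 -m inch '[{"fingers":1.8,"delta_pos":[0.2,0,0],"spin":0},{"fingers":1.8,"delta_pos":[0.4,0,0],"spin":0},{"fingers":1.8,"delta_pos":[0.6,0,0],"spin":0},{"fingers":1.8,"delta_pos":[0.6,0,0],"spin":0},{"fingers":1.8,"delta_pos":[0.6,0,0],"spin":0}]'
python3 - <<'E'
from h import *
s=sense();print(s["tcp_pos"],s["gripper_width"]*8.7,s["wrist_force"],s["moment"],s["time_s"])
d=s["tcp_pos"]-[.4402,-.3098,.0332];print("adv",d[:2]@[.9755,-.2198])
im=capture("wrist");cv2.imwrite("pics/w8.png",im[:,:,::-1]);cv2.imwrite("pics/z8.png",cv2.resize(im[120:200,90:390,::-1],(800,213),interpolation=cv2.INTER_CUBIC))
E
```

```text
time_s: 9.55
tcp_pos: [0.5035, -0.3239, 0.0332]
ee_rot: [[0.975, -0.221, -0.01], [-0.221, -0.975, 0.004], [-0.01, -0.001, -1.0]]
wrist_force: [-7.9, 2.0, 4.0]
gripper_width: 0.274
[ 0.50351041 -0.32388049  0.0331849 ] 2.3849302387610427 [-7.85500545  2.02923968  3.96549498] [ 0.38409409  2.13347966 -0.01934294] 9.55
adv 0.06485420048628007
```

View pics/z8.png

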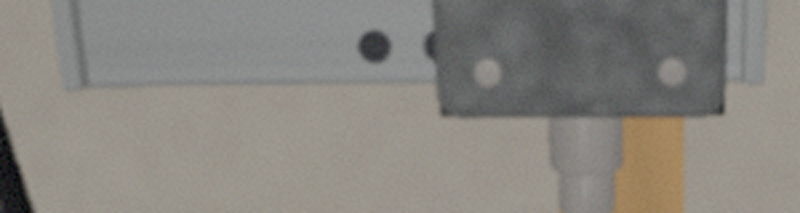

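```bash
python3 - <<'E'
from tilt import *
c8=cal([.5035,-.3239,.0332],[[0.975, -0.221, -0.01], [-0.221, -0.975, 0.004], [-0.01, -0.001, -1.0]])
solve(O+[(c8,[(272.6,147),(342,146.6),(230.2,137.3),None])])
E
```

```text
uv [-0.0358 -0.0206 -0.0359 -0.0468 -0.0358  0.0055 -0.0358 -0.0067] tilts [0.0967 0.0371 0.0055] sd(px=1) [0.0185 0.0191 0.0184]
[-0.1 -0.   0.2  0.  -0.   0.  -0.1 -0.   0.1  0.  -0.1 -0.  -0.  -0.
  0.1  0.  -0.   0.1  0.  -0.1  0.   0.1  0.  -0.1 -0.   0.2  0.  -0.1
 -0.1 -0.1 -0.   0.   0.   0.   0.1  0.1]
```

```bash
python3 - <<'E'
from h import *
im=capture("side");cv2.imwrite("pics/d8.png",cv2.resize(im[200:300,210:340,::-1],(780,600),interpolation=cv2.INTER_CUBIC))
for _ in range(6): im=capture("scene")
cv2.imwrite("pics/s8.png",im[:,:,::-1])
s=sense();print(s["tcp_pos"],s["ee_rot"][2],s["gripper_width"]*8.7,s["wrist_force"],s["time_s"])
d=s["tcp_pos"]-[.4402,-.3098,.0332];print("adv",d[:2]@[.9755,-.2198])
E
```

```text
[ 0.50349641 -0.32387173  0.03320287] [-0.010411   -0.00132505 -0.99994493] 2.343084176385103 [-6.73945627  1.28042251  4.39885925] 9.95
adv 0.06483861105079176
```

View pics/d8.png

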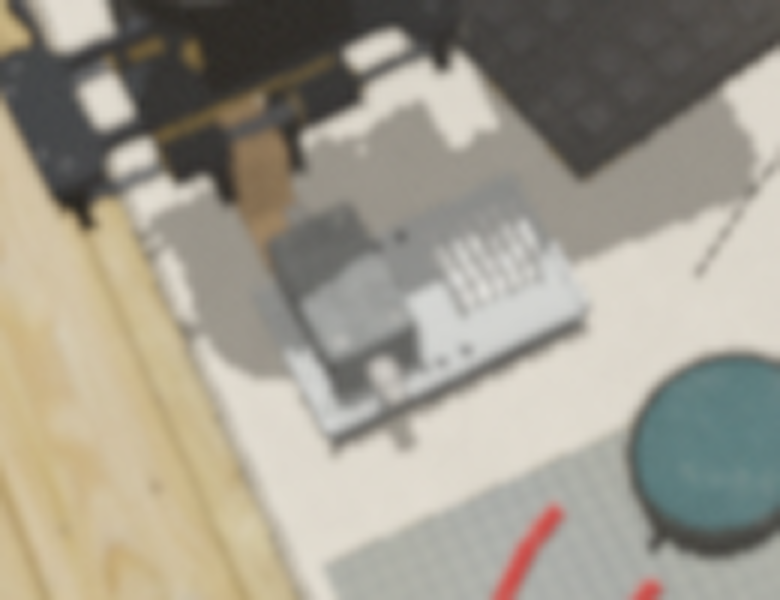

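View pics/s8.png

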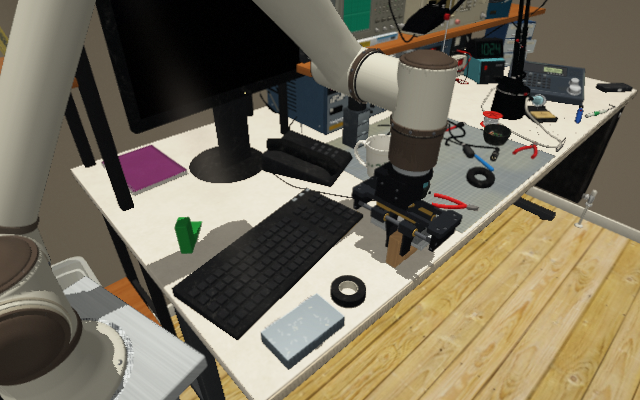

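```bash
python3 -c "
from station import *
print(finish_job()); s=sense(); print(s['time_s'],s['tcp_pos'],s['wrist_force'])"
```

```text
the job is handed in; nothing more can be done
None
the job is handed in; nothing more can be done
```

I gripped the wooden wedge by its block, carried it over the keyboard and set it flat in front of the table's sunken right end. I then pushed it in about 65 mm, thin end first, until the table came level. The job was handed in at about 10 s with the wedge still gripped; no verdict is reported.

- **Table tilt:** it measured about 0.006 rad from the wrist picture and about 0.008 rad from how far the wedge had gone in. Both are within the 0.03 limit and on the not-past-level side. I did not do a separate tilt fit from the side or scene pictures.
- **Wedge and grip:** the jaws were holding at 23–24 mm opening and the tool was steady at 33.2 mm height. It leaned about 0.01 rad, with about 7 N of push and 4 N of upward force at the wrist.
- **Tip not seen:** the table hid the wedge tip, so the wedge carrying the end is inferred from the tilt change and the force.
- **Robot clearance:** the robot looked clear of the table and its load by geometry and in the pictures. No contact force was measured directly.
- **Other things:** the tape, ear cup and the visible part of the mug looked unmoved in the last pictures.
- **Rough moment in the push:** at first contact the wedge stuck. The push reached 13 N sideways and 16 N upward at the wrist, so I eased the downward pressure and it slid on smoothly.

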